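# Put the crown rack into its six-well tray

## Robot

A 6-joint arm with a two-finger parallel gripper is mounted at the origin on a cart in front of the work surface, level with it; the furniture and walls round the work are solid. World frame = base frame: x ahead of the robot, y to its left, z up, the work surface at z = 0. Lengths are in m, angles in rad, forces in N, time in s.
With the tool pointing down it reaches from about 0.3 to 0.75 m from the base axis. Payload 8.5 kg.
Tool frame: the origin (TCP) lies between the finger pads; the fingertips stand 22 mm ahead of it and the grasp point (between the pads) lies 3 mm ahead of it; z points along the fingers, y is the line along which they close (so a half turn about z gives the same grasp; the last joint's range is limited). The gripper opens to 85 mm and grips with 20 to 120 N. Pads are 22 mm wide; open, the fingers measure 114 mm over their backs; the gripper's body (76 mm by 85 mm) begins 54 mm behind the grasp point. The pads swing forward as they close: fully open they stand 13 mm farther back than shut.
Start: joints at [-1.375, 0.381, 1.297, -0, 1.464, -0.215], TCP at [0.22, -0.504, 0.253] pointing down, gripper open.
Joint ranges: [-3.11, 3.11], [-0.89, 2.33], [0.22, 2.48], [-1.42, 4.56], [0.17, 2.85], [-2.88, 2.88]. Speed limits (rad/s): [2.39, 2.39, 3.14, 3.14, 3.14, 3.14].

## Interface

Orientations are given as a unit quaternion [x, y, z, w].
In Python, from plant import bot gives the robot as it stands.
- The arm moves only by the tool arm_command, never from a script. Its argument "targets" is a list of rows, each an object with "hand": the closure in counts, from 0 (fully open) to 255 (shut); "delta_pos": the shift along the world's x, y, z in units of 0.3 m (1.0 is 0.3 m), a list of three; "twist": the turn about the world's z in units of 180 degrees (1.0 is 180 degrees). A call has 1 to 8 rows; each row is the pose to reach, as a shift and turn from the pose commanded when the call began, turning the shorter way round; what a row does not reach only later rows make up. A row lasts 1/10 s, in which the tool goes at most 50 mm and 8.59 degrees, less where a joint would pass 70% of its speed; a pose out of reach is approached as far as the arm can. A call with a number of a shift or a turn outside -1 to 1 is refused whole. A call with a gripper value outside its range is refused whole. The fingers move at their own pace and stop on an object; "force" is the grip in N (left out, the last holds). Time passes only in rows, so rows that repeat a pose let the fingers close. It gives the time, the measured TCP pose, the force, the opening and the grip force at its end, in the units of the state.
- bot.read_state(): the state, without advancing time (a new reading comes with each control period).
- bot.snapshot(name): name is "side" or "top" or "wrist"; returns the picture (480x640x3 uint8, blue, green, red); there is no depth.
- bot.camera_params(name): a dict with "K" (3x3 intrinsics, pixels), "R" (3x3) and "t" (3): a world point X has camera coordinates R X + t. Camera axes: x right, y down, z forward; pixel columns grow to the right and rows downward; lengths in m; the calibration is good to about 2 mm. A picture is of the moment at which its call begins: read the wrist's pose just before it. camera_params takes no time and is no camera call; for the wrist camera it gives the pose at the moment of the call.
- bot.job_done(): hands the job in; it is judged then, once.
The state is a dict: "time_s": time; "q": joint angles; "qd": joint speeds; "effort": joint torques, N m; "tcp_pos": TCP position; "tcp_rot": TCP orientation; "contact_force": force on the tool from outside, world axes, zero at the start; "ft_torque": the same for the moment, N m; "gripper_width": finger opening in m; "grip_force": force on a finger pad.
Only numpy, scipy, OpenCV 4.12 (cv2) and the standard library are available. Lean on these libraries where they do the work, as an engineer would, in place of code of your own. Each camera call takes 0.05 s, during which the arm holds its last target. There are 200 camera calls.

## Task

Pick up the rack of six crowns by its upright grip and lower it gently, upright, into the white tray with six wells (not the one with four), so that each crown is in its own well and the rack's plate rests on the tray's walls. Do not drop it in or tip it over, and let go of it.

Things in the scene. Friction and masses are not known exactly. Their poses are not given: they have to be found in the camera images.
- crown_rack: Loose upright rack, 80 mm tall, about 0.2 kg. Steel plate 66 (x) by 102 (y) mm at z 38 to 44; below it six pins ending in white crowns 13 mm wide, at x = -18, +18, y = -36, 0, +36. On the plate's middle an upright grip fin, 12 mm thick (x), 46 long (y), z 44 to 80; pinch it across its thickness. Origin: centre, level with the crowns' undersides; z up. A half turn about z is the same.
- six_well_tray: Right tray, fixed: white plastic, open top, 76 (x) by 112 (y) mm, 45 high. 4 mm walls, all 45 high, make two rows of three wells 32 mm square, centred at x = -18, +18, y = -36, 0, +36; well floor at z 5. Origin: centre of underside, z up. Seated, the rack's plate rests on the walls, its origin 7 mm above this one. A half turn about z is the same.
- four_well_tray: Wrong tray, fixed: same white plastic and outer size as the six-well tray, but two rows of two wells (32 mm along x, 50 mm along y), so the rack does not fit. Origin: centre of its underside, z up.
Things that resemble listed ones, but are neither listed nor needed, are in the scene too. Leave any brown look-alike of the crown_rack alone.

How it is judged:
By the outcome, as a careful person would: the job done as asked, in the order asked, and still so for the second after the job is handed in, with the robot touching nothing.
It also fails if it takes over 38 s, if anything falls off the work surface, if the arm or the gripper's body presses on something with over 40 N, if the wrist force passes 120 N, or if a joint passes its speed limit or range.

## Working session

There is one attempt and no reset: what is moved stays moved. The work goes in short steps, Python scripts to look and compute and a tool call to move; the robot and the scene stay as the last step left them, time stands still between calls to the robot, and variables do not carry over. Pictures are saved under pics/ and viewed, at most 10 in all, crops included, and the job is handed in when it is done.

Besides the shell and the picture viewer there is one more tool, called after "Emit:" as name(argument=value, ...), one argument or row to a line, values as JSON. arm_command: Moves the arm, as the interface text tells. Shifts and turns lie within -1 to 1; 1 stands for 0.3 m of shift or 180 degrees of turn. Its arguments: {"type":"object","properties":{"targets":{"type":"array","items":{"type":"object","properties":{"hand":{"type":"number"},"delta_pos":{"type":"array","items":{"type":"number"}},"twist":{"type":"number"}}}},"force":{"type":"number"}},"required":["targets"]}

```bash
mkdir -p pics; python3 - <<'E'
from plant import bot
import cv2,numpy as np
for n in("top","side"):
    im=bot.snapshot(n); cv2.imwrite(f"pics/{n}0.png",im)
    p=bot.camera_params(n); print(n,p["K"].tolist(),np.round(p["R"],4).tolist(),p["t"])
s=bot.read_state();print(s)
E
```

```text
top [[601.8536027210882, 0.0, 319.6936824373952], [0.0, 601.8536027210882, 234.7844899442405], [0.0, 0.0, 1.0]] [[-0.0074, -1.0, 0.0011], [-0.9907, 0.0071, -0.1356], [0.1356, -0.0021, -0.9908]] [-0.10238159  0.55647191  1.2341954 ]
side [[582.2635203126165, 0.0, 322.12405763771693], [0.0, 582.2635203126165, 228.28660865511975], [0.0, 0.0, 1.0]] [[-0.9963, 0.0855, 0.0046], [0.0695, 0.8387, -0.5401], [-0.05, -0.5378, -0.8416]] [0.55956915 0.07088255 1.23848513]
{'time_s': 0.1, 'q': array([-1.37528094e+00,  3.81114698e-01,  1.29812569e+00,  2.25886573e-05,
        1.46360057e+00, -2.15281767e-01]), 'qd': array([ 0.00107988, -0.00243452, -0.00338387,  0.00065016, -0.00107508,
       -0.00019567]), 'effort': array([ 3.10669282e-03, -4.49221265e+01, -2.31655598e+01, -2.01083822e-04,
        3.69722082e-03,  1.18664161e-05]), 'tcp_pos': array([ 0.21960519, -0.50401419,  0.25280097]), 'tcp_rot': array([ 9.78979827e-01,  2.03956145e-01,  1.73966922e-05, -6.24008983e-04]), 'contact_force': array([ 0.34426385, -0.45479671, -0.03088041]), 'ft_torque': array([0.03347504, 0.03628758, 0.01175034]), 'grip_force': 0.0, 'gripper_width': 0.08566104500749172}
```

View pics/top0.png

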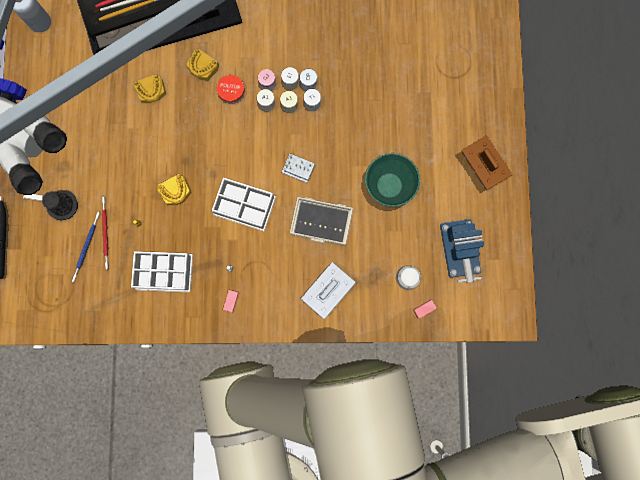

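View pics/side0.png

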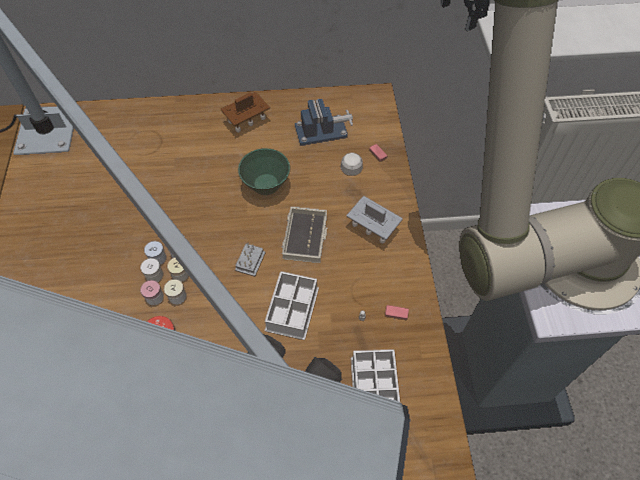

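Candidates: grey rack at top (328,290), brown look-alike at (485,162); trays: six wells at (162,271), four wells at (244,203). A microscope-like head with a boom is near (40,150) in top and at (268,345)/(323,370) in side. I choose the grey rack and the six-well tray, and check both in one crop while measuring.

```bash
cat >h.py <<'E'
import numpy as np,cv2
from plant import bot
def ray(p,u,v,z):
    d=p["R"].T@np.linalg.solve(p["K"],[u,v,1.]); c=-p["R"].T@p["t"]
    return c+d*(z-c[2])/d[2]
def proj(p,X):
    x=p["K"]@(p["R"]@np.asarray(X,float)+p["t"]); return x[:2]/x[2]
def tri(p1,a,p2,b):
    P=lambda p:p["K"]@np.c_[p["R"],p["t"]]
    X=cv2.triangulatePoints(P(p1),P(p2),np.float64(a),np.float64(b)).ravel(); return X[:3]/X[3]
E
python3 - <<'E'
from h import *
p=bot.camera_params("top");q=bot.camera_params("side");im=cv2.imread("pics/top0.png")
hsv=cv2.cvtColor(im,cv2.COLOR_BGR2HSV)
m=((hsv[...,1]<60)&(hsv[...,2]>110)).astype(np.uint8)
m=cv2.morphologyEx(m,cv2.MORPH_CLOSE,np.ones((3,3)))
for n,(u,v),z in(("rack",(328,290),.044),("six",(162,271),.045),("four",(244,203),.045)):
    k,l,st,ce=cv2.connectedComponentsWithStats(m)
    sub=l[v-12:v+13,u-12:u+13];i=np.bincount(sub[sub>0]).argmax()
    c=max(cv2.findContours((l==i).astype(np.uint8),0,2)[0],key=cv2.contourArea)
    W=np.array([ray(p,*x,z)[:2] for x in c[:,0]],np.float32)*1000
    r=cv2.minAreaRect(W);print(n,st[i],r,cv2.boxPoints(r).round(1).tolist())
print("scope",tri(p,(25,178),q,(323,370)),tri(p,(50,137),q,(268,345)))
print("fin ends",[ray(p,u,v,.08).round(4) for u,v in((317,301),(340,280))])
a=cv2.resize(im[250:330,120:200],(400,400),interpolation=2);b=cv2.resize(im[250:330,290:370],(400,400),interpolation=2)
cv2.imwrite("pics/crop.png",np.hstack([a,b]))
E
```

```text
rack [ 301  262   55   57 1563] ((438.810546875, -122.27717590332031), (66.10466766357422, 102.54109954833984), 48.9840202331543) [[378.3999938964844, -113.5999984741211], [455.79998779296875, -180.89999389648438], [499.20001220703125, -131.0], [421.79998779296875, -63.70000076293945]]
six [ 131  251   62   41 1846] ((480.5100402832031, 223.72914123535156), (124.22227478027344, 81.03999328613281), 87.37313079833984) [[437.20001220703125, 163.5], [518.0999755859375, 159.8000030517578], [523.7999877929688, 283.8999938964844], [442.8999938964844, 287.6000061035156]]
four [ 212  178   64   53 2127] ((622.092529296875, 55.13798522949219), (120.83586120605469, 84.02782440185547), 71.66537475585938) [[563.2000122070312, 11.0], [643.0, -15.399999618530273], [681.0, 99.30000305175781], [601.2000122070312, 125.69999694824219]]
scope [0.59157286 0.33320231 0.42033504] [0.65383349 0.2982286  0.42262505]
fin ends [array([ 0.4155, -0.0999,  0.08  ]), array([ 0.4574, -0.1467,  0.08  ])]
```

View pics/crop.png

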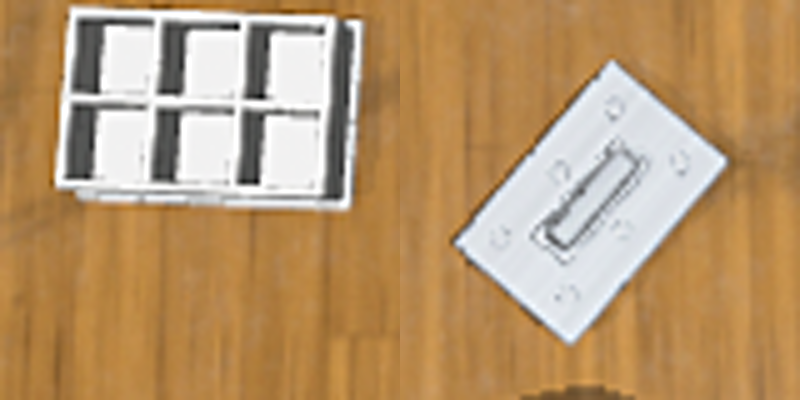

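The crop shows the six-well tray (left) and the grey six-pin rack with fin (right), so both choices hold. Next I refine the tray's top rim and check the boom height.

```bash
python3 - <<'E'
from h import *
p=bot.camera_params("top");q=bot.camera_params("side")
C=[(72,8),(337,17),(327,195),(57,187)]
W=np.array([ray(p,120+(x+.5)/5-.5,250+(y+.5)/5-.5,.045)[:2]*1000 for x,y in C],np.float32)
print(W.round(1).tolist(),W.mean(0),[np.linalg.norm(W[i]-W[i-1]).round(1) for i in range(4)])
d=W[0]+W[3]-W[1]-W[2];print("long axis deg",np.degrees(np.arctan2(d[1],d[0])))
for z in(.3,.42,.5,.6,.7,.8): # boom: project top-line points into side at z
    print(z,[(ray(p,u,v,z)[:2].round(2),proj(q,ray(p,u,v,z)).round()) for u,v in((0,135),(115,67),(230,0))])
E
```

```text
[[522.9000244140625, 282.6000061035156], [518.2999877929688, 171.60000610351562], [444.0, 174.0], [448.1000061035156, 286.20001220703125]] [483.31995 228.59167] [np.float32(74.8), np.float32(111.1), np.float32(74.3), np.float32(112.3)]
long axis deg 87.761604
0.3 [(array([0.7 , 0.44]), array([245., 494.])), (array([0.82, 0.25]), array([156., 353.])), (array([0.94, 0.05]), array([ 85., 238.]))]
0.42 [(array([0.66, 0.37]), array([266., 411.])), (array([0.76, 0.21]), array([177., 283.])), (array([0.87, 0.03]), array([106., 179.]))]
0.5 [(array([0.63, 0.33]), array([283., 346.])), (array([0.73, 0.18]), array([194., 229.])), (array([0.83, 0.02]), array([123., 133.]))]
0.6 [(array([0.6 , 0.28]), array([307., 250.])), (array([0.69, 0.14]), array([220., 148.])), (array([0.77, 0.  ]), array([148.,  63.]))]
0.7 [(array([0.57, 0.22]), array([337., 134.])), (array([0.64, 0.11]), array([250.,  49.])), (array([ 0.72, -0.01]), array([179., -23.]))]
0.8 [(array([0.54, 0.17]), array([374., -10.])), (array([0.6 , 0.07]), array([289., -76.])), (array([ 0.66, -0.03]), array([ 218., -132.]))]
```

Emit:
arm_command(
  targets=[
    {"hand": 0, "delta_pos": [0.73, 1.27, 0], "twist": 0},
  ],
)

```text
refused, shift out of range in row 1
```

Emit:
arm_command(
  targets=[
    {"hand": 0, "delta_pos": [0.1, 0.12, 0], "twist": 0.045},
    {"hand": 0, "delta_pos": [0.2, 0.24, 0], "twist": 0.09},
    {"hand": 0, "delta_pos": [0.3, 0.36, 0], "twist": 0.135},
    {"hand": 0, "delta_pos": [0.4, 0.48, 0], "twist": 0.18},
    {"hand": 0, "delta_pos": [0.5, 0.6, -0.03], "twist": 0.225},
    {"hand": 0, "delta_pos": [0.6, 0.72, -0.06], "twist": 0.27},
    {"hand": 0, "delta_pos": [0.66, 0.84, -0.1], "twist": 0.315},
    {"hand": 0, "delta_pos": [0.7, 0.95, -0.15], "twist": 0.36},
  ],
)

```text
time_s: 0.9
tcp_pos: [0.4306, -0.2174, 0.2079]
tcp_rot: [0.715, 0.699, 0.0, 0.0]
contact_force: [0.0, 0.1, 0.1]
gripper_width: 0.0857
grip_force: 0.0
```

Emit:
arm_command(
  targets=[
    {"hand": 0, "delta_pos": [0.01, 0.08, -0.03], "twist": 0.045},
    {"hand": 0, "delta_pos": [0.02, 0.16, -0.06], "twist": 0.09},
    {"hand": 0, "delta_pos": [0.03, 0.24, -0.1], "twist": 0.135},
    {"hand": 0, "delta_pos": [0.03, 0.3, -0.13], "twist": 0.18},
    {"hand": 0, "delta_pos": [0.03, 0.32, -0.15], "twist": 0.225},
    {"hand": 0, "delta_pos": [0.03, 0.32, -0.16], "twist": 0.26},
    {"hand": 0, "delta_pos": [0.03, 0.32, -0.16], "twist": 0.28},
    {"hand": 0, "delta_pos": [0.03, 0.32, -0.16], "twist": 0.28},
  ],
)

```text
time_s: 1.7
tcp_pos: [0.4385, -0.1231, 0.1601]
tcp_rot: [0.352, 0.936, 0.0, -0.0]
contact_force: [0.5, 0.4, 0.2]
gripper_width: 0.0852
grip_force: 0.0
```

```bash
python3 - <<'E'
from h import *
s=bot.read_state();p=bot.camera_params("wrist");im=bot.snapshot("wrist");cv2.imwrite("pics/w1.png",im)
x,y,z,w=s["tcp_rot"];print(s["time_s"],s["tcp_pos"],2*np.degrees(np.arctan2(y,x)))
c=np.array([.4388,-.1223]);a=np.radians(-41.0)
u=np.array([np.cos(a),np.sin(a)])*.051;v=np.array([-np.sin(a),np.cos(a)])*.033
for k in((1,1),(1,-1),(-1,-1),(-1,1)):print("plate",proj(p,[*(c+k[0]*u+k[1]*v),.044]).round())
for k in(.023,-.023):print("fin",proj(p,[*(c+k*u/.051),.08]).round())
E
```

```text
1.7 [ 0.43850169 -0.12306166  0.16007516] 138.7740385800234
plate [377. 311.]
plate [284. 312.]
plate [278. 166.]
plate [382. 165.]
fin [331. 296.]
fin [330. 220.]
```

View pics/w1.png

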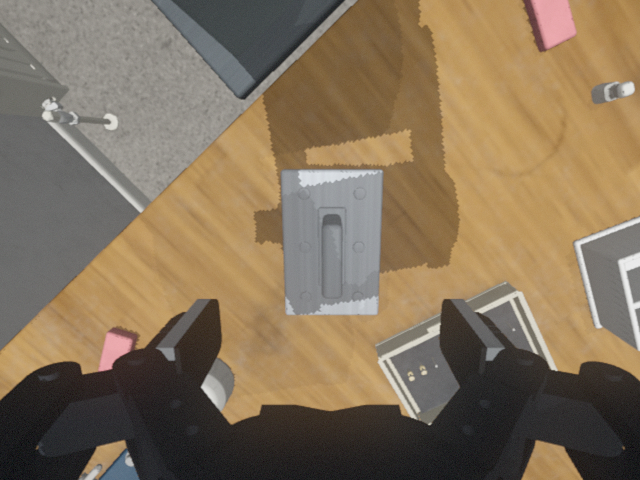

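Wrist view: rack plate spans (283,171)–(379,315), with the fin centred at u≈332. The fingers straddle it at u=220 and u=442 and it is aligned. Descend and grip.

Emit:
arm_command(
  targets=[
    {"hand": 0, "delta_pos": [0, 0, -0.08]},
    {"hand": 0, "delta_pos": [0, 0, -0.16]},
    {"hand": 0, "delta_pos": [0, 0, -0.24]},
    {"hand": 0, "delta_pos": [0, 0, -0.29]},
    {"hand": 0, "delta_pos": [0, 0, -0.29]},
    {"hand": 255, "delta_pos": [0, 0, -0.29]},
    {"hand": 255, "delta_pos": [0, 0, -0.29]},
    {"hand": 255, "delta_pos": [0, 0, -0.29]},
  ],
  force=50,
)

```text
validation failed for argument at $.ta...
```

Emit:
arm_command(
  targets=[
    {"hand": 255, "delta_pos": [0, 0, 0]},
    {"hand": 255, "delta_pos": [0, 0, 0]},
    {"hand": 255, "delta_pos": [0, 0, 0]},
    {"hand": 255, "delta_pos": [0, 0, 0]},
    {"hand": 255, "delta_pos": [0, 0, 0]},
    {"hand": 255, "delta_pos": [0, 0, 0]},
  ],
)

```text
validation failed for argument at $.ta...
```

Emit:
arm_command(
  targets=[
    {"hand": 0, "delta_pos": [0, 0, -0.08], "twist": 0},
    {"hand": 0, "delta_pos": [0, 0, -0.16], "twist": 0},
    {"hand": 0, "delta_pos": [0, 0, -0.24], "twist": 0},
    {"hand": 0, "delta_pos": [0, 0, -0.29], "twist": 0},
    {"hand": 0, "delta_pos": [0, 0, -0.29], "twist": 0},
    {"hand": 255, "delta_pos": [0, 0, -0.29], "twist": 0},
    {"hand": 255, "delta_pos": [0, 0, -0.29], "twist": 0},
    {"hand": 255, "delta_pos": [0, 0, -0.29], "twist": 0},
  ],
  force=50,
)

```text
time_s: 2.55
tcp_pos: [0.439, -0.1234, 0.0741]
tcp_rot: [0.352, 0.936, -0.0, 0.001]
contact_force: [-0.0, -0.9, 0.5]
gripper_width: 0.0436
grip_force: 0.0
```

Emit:
arm_command(
  targets=[
    {"hand": 255, "delta_pos": [0, 0, 0], "twist": 0},
    {"hand": 255, "delta_pos": [0, 0, 0], "twist": 0},
    {"hand": 255, "delta_pos": [0, 0, 0], "twist": 0},
    {"hand": 255, "delta_pos": [0, 0, 0], "twist": 0},
    {"hand": 255, "delta_pos": [0, 0, 0], "twist": 0},
    {"hand": 255, "delta_pos": [0, 0, 0], "twist": 0},
  ],
)

```text
time_s: 3.15
tcp_pos: [0.4388, -0.1232, 0.0736]
tcp_rot: [0.352, 0.936, -0.0, 0.0]
contact_force: [-0.5, 0.2, 6.5]
gripper_width: 0.011
grip_force: 52.2
```

Gripped (11 mm). Lift.

Emit:
arm_command(
  targets=[
    {"hand": 255, "delta_pos": [0, 0, 0.02], "twist": 0},
    {"hand": 255, "delta_pos": [0, 0, 0.06], "twist": 0},
    {"hand": 255, "delta_pos": [0, 0, 0.12], "twist": 0},
    {"hand": 255, "delta_pos": [0, 0, 0.18], "twist": 0},
    {"hand": 255, "delta_pos": [0, 0, 0.24], "twist": 0},
    {"hand": 255, "delta_pos": [0, 0, 0.28], "twist": 0},
    {"hand": 255, "delta_pos": [0, 0, 0.3], "twist": 0},
    {"hand": 255, "delta_pos": [0, 0, 0.3], "twist": 0},
  ],
)

```text
time_s: 3.95
tcp_pos: [0.4387, -0.1233, 0.1637]
tcp_rot: [0.352, 0.936, -0.0, 0.0]
contact_force: [0.1, 0.1, -2.1]
gripper_width: 0.0111
grip_force: 51.1
```

```bash
python3 - <<'E'
from h import *
s=bot.read_state();print(s["tcp_pos"],s["contact_force"],s["ft_torque"],s["gripper_width"])
a=bot.snapshot("wrist");b=bot.snapshot("side")[150:330,290:470]
cv2.imwrite("pics/lift.png",np.hstack([cv2.resize(a,(480,360)),cv2.resize(b,(320,320))[:, :] if 0 else cv2.copyMakeBorder(cv2.resize(b,(320,320)),0,40,0,0,0)]))
E
```

```text
[ 0.4386811  -0.12326787  0.16370908] [ 0.06068503  0.10145682 -2.13951389] [-0.01768845 -0.01675742  0.05148655] 0.01114705686725105
```

View pics/lift.png

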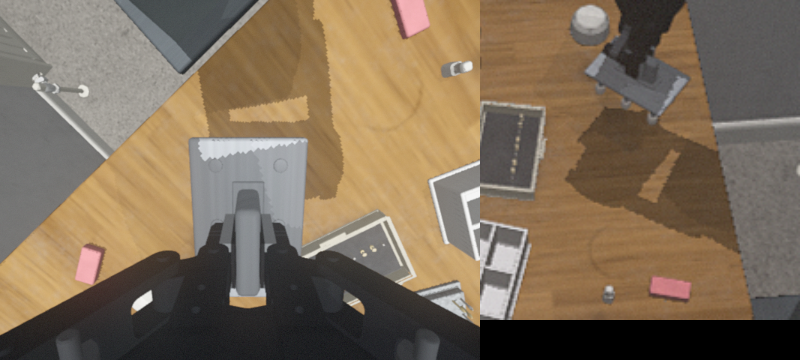

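Rack hangs level in the grip: plate spans (190,138)–(307,300) in the left panel. Carry it to the tray.

Emit:
arm_command(
  targets=[
    {"hand": 255, "delta_pos": [0, 0.03, 0], "twist": -0.01},
    {"hand": 255, "delta_pos": [0.02, 0.1, 0], "twist": -0.03},
    {"hand": 255, "delta_pos": [0.03, 0.19, 0], "twist": -0.06},
    {"hand": 255, "delta_pos": [0.05, 0.28, 0], "twist": -0.09},
    {"hand": 255, "delta_pos": [0.06, 0.37, 0], "twist": -0.12},
    {"hand": 255, "delta_pos": [0.07, 0.46, 0], "twist": -0.15},
    {"hand": 255, "delta_pos": [0.08, 0.53, 0], "twist": -0.17},
    {"hand": 255, "delta_pos": [0.09, 0.6, 0], "twist": -0.19},
  ],
)

```text
time_s: 4.85
tcp_pos: [0.4653, 0.0579, 0.1625]
tcp_rot: [0.613, 0.79, -0.0, -0.001]
contact_force: [0.6, -1.2, -1.6]
gripper_width: 0.0113
grip_force: 51.1
```

Emit:
arm_command(
  targets=[
    {"hand": 255, "delta_pos": [0.01, 0.08, 0], "twist": -0.01},
    {"hand": 255, "delta_pos": [0.02, 0.17, 0], "twist": -0.03},
    {"hand": 255, "delta_pos": [0.03, 0.27, 0], "twist": -0.05},
    {"hand": 255, "delta_pos": [0.04, 0.37, 0], "twist": -0.07},
    {"hand": 255, "delta_pos": [0.05, 0.46, 0], "twist": -0.08},
    {"hand": 255, "delta_pos": [0.06, 0.54, 0], "twist": -0.09},
    {"hand": 255, "delta_pos": [0.06, 0.57, 0], "twist": -0.093},
    {"hand": 255, "delta_pos": [0.06, 0.57, 0], "twist": -0.093},
  ],
)

```text
time_s: 5.65
tcp_pos: [0.4832, 0.2284, 0.1625]
tcp_rot: [0.72, 0.694, -0.001, -0.0]
contact_force: [0.3, -0.6, -2.2]
gripper_width: 0.0109
grip_force: 51.0
```

```bash
cat >m.py <<'E'
import sys
from h import *
s=bot.read_state();x,y,z,w=s["tcp_rot"];print(s["time_s"],s["tcp_pos"],2*np.degrees(np.arctan2(y,x)),s["contact_force"])
p=bot.camera_params("wrist");a=bot.snapshot("wrist");t=bot.snapshot("top")[230:310,110:210];sd=bot.snapshot("side")[300:440,320:460]
cv2.imwrite(sys.argv[1],np.hstack([cv2.resize(a,(533,400)),np.vstack([cv2.resize(t,(250,200)),cv2.resize(sd,(250,200))])]))
cv2.imwrite(sys.argv[1].replace(".png","_raw.png"),a)
for nm,c,th,zz,hl,hw in(("tray",(.4833,.2286),87.76,.045,.056,.038),("plate",s["tcp_pos"][:2],2*np.degrees(np.arctan2(y,x)),s["tcp_pos"][2]-.0296,.051,.033)):
    e=np.array([np.cos(np.radians(th)),np.sin(np.radians(th))]);f=np.array([-e[1],e[0]])
    print(nm,[(proj(p,[*(np.array(c)+i*hl*e+j*hw*f),zz])*533/640).round().tolist() for i,j in((1,1),(1,-1),(-1,-1),(-1,1))])
E
python3 m.py pics/p1.png
```

```text
5.65 [0.48319502 0.22835881 0.16249821] 87.903945006771 [ 0.32392477 -0.61776286 -2.16948337]
tray [[224.0, 132.0], [323.0, 132.0], [318.0, 265.0], [230.0, 265.0]]
plate [[206.0, 151.0], [339.0, 151.0], [330.0, 327.0], [216.0, 327.0]]
```

View pics/p1.png

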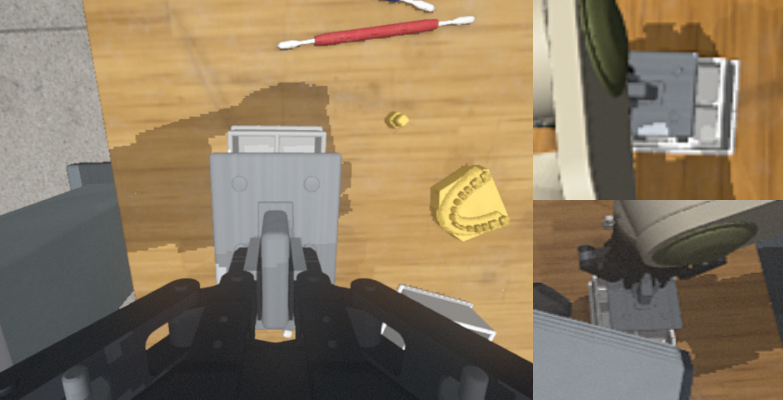

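Wrist view: plate's far corners are at (211,154) and (341,153), tray's far corners near (230,127) and (325,127). That suggests an offset of a few mm along y, so I zoom to quantify it.

```bash
python3 - <<'E'
import cv2
a=cv2.imread("pics/p1_raw.png")[130:230,240:420]
cv2.imwrite("pics/z1.png",cv2.resize(a,(720,400),interpolation=2))
E
```

```text
(no output)
```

View pics/z1.png

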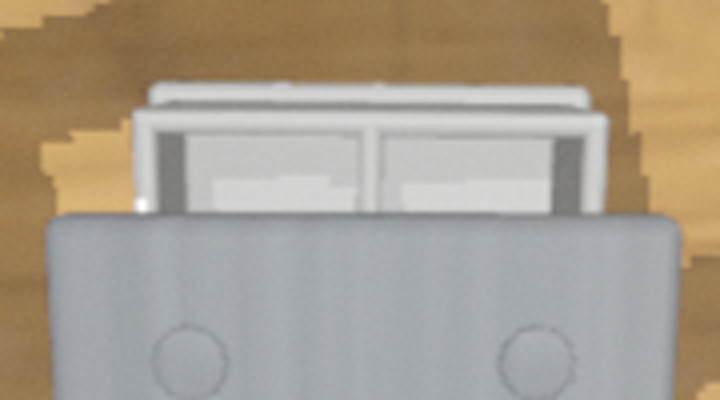

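The zoom places the tray rim corners at raw (273.8,158) and (392,158.7), matching the prediction to within 3 mm sideways. The plate sits about 1 mm short in y, well inside the 9.5 mm clearance. Lower gently.

Emit:
arm_command(
  targets=[
    {"hand": 255, "delta_pos": [0, 0.003, -0.02], "twist": 0},
    {"hand": 255, "delta_pos": [0, 0.003, -0.06], "twist": 0},
    {"hand": 255, "delta_pos": [0, 0.003, -0.1], "twist": 0},
    {"hand": 255, "delta_pos": [0, 0.003, -0.14], "twist": 0},
    {"hand": 255, "delta_pos": [0, 0.003, -0.18], "twist": 0},
    {"hand": 255, "delta_pos": [0, 0.003, -0.22], "twist": 0},
    {"hand": 255, "delta_pos": [0, 0.003, -0.24], "twist": 0},
    {"hand": 255, "delta_pos": [0, 0.003, -0.25], "twist": 0},
  ],
)

```text
time_s: 6.6
tcp_pos: [0.4835, 0.2286, 0.0876]
tcp_rot: [0.721, 0.693, -0.0, -0.0]
contact_force: [0.2, -0.2, -1.7]
gripper_width: 0.0111
grip_force: 51.0
```

Emit:
arm_command(
  targets=[
    {"hand": 255, "delta_pos": [0, 0, -0.003], "twist": 0},
    {"hand": 255, "delta_pos": [0, 0, -0.007], "twist": 0},
    {"hand": 255, "delta_pos": [0, 0, -0.01], "twist": 0},
    {"hand": 255, "delta_pos": [0, 0, -0.013], "twist": 0},
    {"hand": 255, "delta_pos": [0, 0, -0.017], "twist": 0},
    {"hand": 255, "delta_pos": [0, 0, -0.017], "twist": 0},
    {"hand": 255, "delta_pos": [0, 0, -0.017], "twist": 0},
  ],
)

```text
time_s: 7.3
tcp_pos: [0.4836, 0.2287, 0.0833]
tcp_rot: [0.721, 0.693, 0.0, 0.0]
contact_force: [0.3, 0.0, -1.5]
gripper_width: 0.0109
grip_force: 51.0
```

Emit:
arm_command(
  targets=[
    {"hand": 255, "delta_pos": [0, 0, -0.003], "twist": 0},
    {"hand": 255, "delta_pos": [0, 0, -0.005], "twist": 0},
    {"hand": 255, "delta_pos": [0, 0, -0.007], "twist": 0},
    {"hand": 255, "delta_pos": [0, 0, -0.007], "twist": 0},
    {"hand": 255, "delta_pos": [0, 0, -0.007], "twist": 0},
  ],
)

```text
time_s: 7.8
tcp_pos: [0.4836, 0.2287, 0.0811]
tcp_rot: [0.721, 0.693, 0.0, -0.0]
contact_force: [-0.2, -0.3, -1.5]
gripper_width: 0.0109
grip_force: 51.0
```

Emit:
arm_command(
  targets=[
    {"hand": 255, "delta_pos": [0, 0, -0.002], "twist": 0},
    {"hand": 255, "delta_pos": [0, 0, -0.003], "twist": 0},
    {"hand": 255, "delta_pos": [0, 0, -0.003], "twist": 0},
    {"hand": 255, "delta_pos": [0, 0, -0.003], "twist": 0},
  ],
)

```text
time_s: 8.2
tcp_pos: [0.4838, 0.2287, 0.0806]
tcp_rot: [0.721, 0.693, 0.0, 0.0]
contact_force: [-1.0, -0.7, 5.4]
gripper_width: 0.0113
grip_force: 52.0
```

Contact came exactly at the seated height (0.0806). Release softly.

Emit:
arm_command(
  targets=[
    {"hand": 255, "delta_pos": [0, 0, 0], "twist": 0},
    {"hand": 200, "delta_pos": [0, 0, 0], "twist": 0},
    {"hand": 150, "delta_pos": [0, 0, 0], "twist": 0},
    {"hand": 100, "delta_pos": [0, 0, 0], "twist": 0},
    {"hand": 60, "delta_pos": [0, 0, 0], "twist": 0},
    {"hand": 30, "delta_pos": [0, 0, 0], "twist": 0},
    {"hand": 0, "delta_pos": [0, 0, 0], "twist": 0},
    {"hand": 0, "delta_pos": [0, 0, 0], "twist": 0},
  ],
  force=20,
)

```text
time_s: 9.0
tcp_pos: [0.4836, 0.2287, 0.0802]
tcp_rot: [0.721, 0.693, 0.0, 0.0]
contact_force: [0.1, 0.2, 0.1]
gripper_width: 0.0852
grip_force: 0.0
```

Emit:
arm_command(
  targets=[
    {"hand": 0, "delta_pos": [0, 0, 0], "twist": 0},
    {"hand": 0, "delta_pos": [0, 0, 0.04], "twist": 0},
    {"hand": 0, "delta_pos": [0, 0, 0.1], "twist": 0},
    {"hand": 0, "delta_pos": [0, 0, 0.18], "twist": 0},
    {"hand": 0, "delta_pos": [0, 0, 0.26], "twist": 0},
    {"hand": 0, "delta_pos": [0, 0, 0.32], "twist": 0},
    {"hand": 0, "delta_pos": [0, 0, 0.33], "twist": 0},
    {"hand": 0, "delta_pos": [0, 0, 0.33], "twist": 0},
  ],
)

```text
time_s: 9.8
tcp_pos: [0.4836, 0.2287, 0.1797]
tcp_rot: [0.721, 0.693, 0.0, 0.0]
contact_force: [-0.3, -0.1, -0.5]
gripper_width: 0.0849
grip_force: 0.0
```

```bash
python3 m.py pics/p2.png
```

```text
9.8 [0.48361997 0.22869113 0.17966923] 87.79873817099453 [-0.2665029  -0.09055693 -0.47037911]
tray [[226.0, 132.0], [319.0, 132.0], [314.0, 257.0], [232.0, 257.0]]
plate [[205.0, 151.0], [339.0, 151.0], [329.0, 327.0], [216.0, 328.0]]
```

View pics/p2.png

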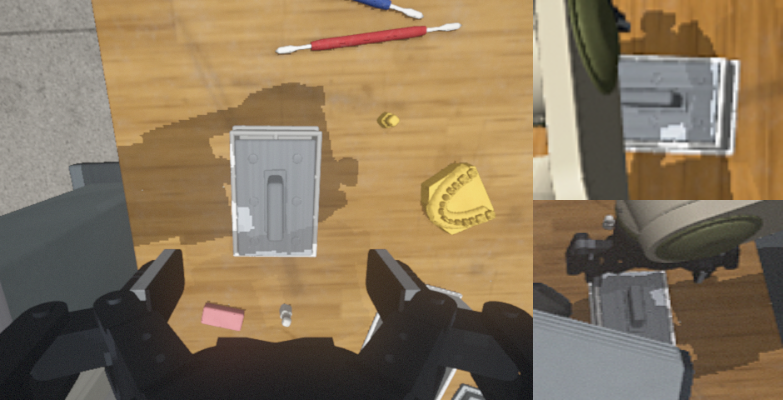

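The rack sits flat and square in the six-well tray, with its plate over (233–320, 137–255) inside the tray rim. The gripper is clear and open, so I hand the job in.

```bash
python3 -c "
from plant import bot
print(bot.job_done())"
```

```text
the job is handed in; nothing more can be done
None
```

The grey rack of six crowns is seated upright in the six-well tray and released; the job was handed in at about 10 s of the 38 s allowed, and no verdict was returned.

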